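Catch the wax blocks from the dispenser chute

TASK

Take the steel pan by its handle and hold it, clear of the bench, under the lip of the tilted dispenser chute; press the paddle below the lip with it until the gate lets go and all three wax blocks have slid into the pan, but do not press the paddle right back to its end stop. Then let the paddle return and set the pan with its three blocks down on the black rubber mat, centred on it and square to it. Drop no block on the bench and leave everything else where it stands.

Things in the scene. Friction and masses are not known exactly. Their poses are not given: they have to be found in the camera images.
- table: the grey laminate bench top; its surface is z = 0.
- chute: fixed dispenser: a straight steel chute tilted 30 degrees, 270 mm long, 62 mm wide (channel 52 mm inside, walls 28 mm high), between two white cheeks on a white base plate. Origin on the bench straight below the middle of the lip (its open low end); x points level from the lip back under the rising chute, away from the robot. Cheeks, base and paddle clamp stand at x = 95 mm and more.
- lip (a point): middle of the edge of the chute's floor (5 mm thick) at its low end, 150 mm above the bench; axes as the chute. A dark steel gate across the channel, 34 mm up from the lip, holds the blocks back; it rises 2 mm for every mm the paddle is pressed and must rise 22 mm to let a block through.
- paddle (a joint): press of the trigger paddle (m): 0 at rest, 0.030 at the end stop; 0.012 to 0.025 frees the blocks. An upright black plate 100 mm wide, z = 85 to 130 mm, square to the chute's x and centred under it, pressed in +x against a spring (3 to 8 N). Its front face rests 5 to 40 mm beyond the lip in the chute's x; this differs each time and is not told: find it by touch or sight.
- block1: wax block on a grey cassette base, 60 x 40 x 20 mm, about 50 g, nearest the gate on the chute. Origin: centre of its underside; x along its length, z out of its wax face.
- block2: the same kind of block, second in the queue. Origin: centre of its underside.
- block3: the same kind of block, last in the queue. Origin: centre of its underside.
- pan: loose rectangular steel pan, outside 160 (x) x 120 (y) x 60 (z) mm, walls and floor 4 mm, about 0.25 kg. Origin: centre of its underside; z up. A straight black handle sticks out of the middle of its -x wall.
- handle (a point): grip point on the pan's handle, at (-122, 0, 44) mm in the pan's frame; same axes. The handle is a bar along the pan's x from x = -80 to -156 mm, 18 mm wide (y) and 20 mm high (z = 34 to 54 mm): grip it from above across y.
- mat: fixed black rubber mat 190 (x) x 150 (y) x 4 mm flat on the bench. Origin: centre of its underside. The pan's long side goes along the mat's long side, either way round.
- pencup: bystander: dark round cup of pens, 84 mm across, 150 mm high with the pens. Origin: centre of its underside.
- reagent: bystander: amber bottle, 64 mm across, 150 mm high. Origin: centre of its underside.
- bowl: bystander: round steel bowl, 110 mm across, 45 mm high, in front of the chute. Origin: centre of its underside.
- slidebox: bystander: flat grey slide box 85 x 75 x 30 mm, in front of the chute. Origin: centre of its underside.
Mind the look-alikes: they are no part of the job. Leave any orange look-alike of the block1 alone. What is shaped like the block3 but red is not meant.

How it is judged:
By the outcome, as a careful person would: the job done as asked, in the order asked, and still so for the second after the job is handed in, with the robot touching nothing.
It also fails if it takes over 54 s, if anything falls off the work surface, if the arm or the gripper's body presses on something with over 40 N, if the wrist force passes 120 N, or if a joint passes its speed limit or range.

ROBOT

A 7-joint arm with a two-finger parallel gripper is mounted at the origin on the work surface. World frame = base frame: x ahead of the robot, y to its left, z up, the work surface at z = 0. Lengths are in mm, angles in rad, forces in N, time in s.
With the tool pointing down it reaches from about 400 to 875 mm from the base axis. Payload 4.4 kg.
Tool frame: the origin (TCP) lies midway between the tips of the shut fingers; the grasp point (between the pads) lies 19 mm behind it; z points along the fingers, y is the line along which they close (so a half turn about z gives the same grasp; the last joint's range is limited). The gripper opens to 85 mm and grips with 20 to 120 N. Pads are 22 mm wide; open, the fingers measure 114 mm over their backs; the gripper's body (76 mm by 85 mm) begins 54 mm behind the grasp point. The pads swing forward as they close: fully open they stand 13 mm farther back than shut.
Start: joints at [-1.346, 0.628, 0.038, 1.517, -0.027, 0.996, -0.02], TCP at [186.343, 622.731, 231.313] pointing down, gripper open.
Joint ranges: [-3.06, 3.06], [-0.37, 2.12], [-1.25, 1.32], [0.18, 2.47], [-1.1, 4.24], [0.23, 1.98], [-2.94, 2.94]. Speed limits (rad/s): [2.57, 2.57, 3.14, 3.14, 3.14, 3.14, 3.14].

INTERFACE

Orientations are given as [roll, pitch, yaw] about the fixed x, y, z axes, in that order (R = Rz(yaw) Ry(pitch) Rx(roll)).
In Python, from cell import ctrl gives the robot as it stands.
- The arm moves only by the shell command python3 -m crank 'ROWS' [OPENING]. ROWS is JSON, a list that holds one entry, the list of rows, each a list of 4 numbers: the shift along the tool's x, y, z normalised to -1 to 1, where 1 is 2.5 cm, then the turn about the tool's z normalised to -1 to 1, where 1 is 0.08 rad. In form: [[[dx, dy, dz, turn], ...]]. A call has 1 to 12 rows; each row shifts and turns the commanded pose from where the row before left it, along the tool's axes as they then stand; what a row does not reach is not made up. A row lasts 1/12 s, in which the tool goes at most 41.7 mm and 7.16 degrees, less where a joint would pass 70% of its speed; a pose out of reach is approached as far as the arm can. A call with a number of a shift or a turn outside -1 to 1 is refused whole. A call with a gripper value outside its range is refused whole. OPENING is the closure, from -1 (fully open) to 1 (shut), set as the call begins (- or left out, the last holds). The fingers move at their own pace and stop on an object; the grip force is fixed at half the most. Time passes only in rows, so rows that do not move let the fingers close. It gives the time, the measured TCP pose, the force, the opening and the grip force at its end, in the units of the state.
- ctrl.read_state(): the state, without advancing time (a new reading comes with each control period).
- ctrl.get_image(name): name is "side" or "top" or "wrist"; returns a dict with "img" (400x640x3 uint8, red, green, blue), "intrinsics" (3x3 intrinsics, pixels), "extrinsics" (4x4, takes a point from camera to world coordinates). Camera axes: x right, y up, looking along -z (the intrinsics and any distortion apply to the point x, -y, -z); pixel columns grow to the right and rows downward; lengths in mm; the calibration is good to about 2 mm. A picture is of the moment at which its call begins. There is no depth.
- ctrl.finish_job(): hands the job in; it is judged then, once.
Trained networks look in the newest picture that a camera, given by its name, has taken for a name from the list of things; names that differ only in an ending like _2 or _b are one class to them, and where a whole thing is asked for, a point or a joint stands for the part that bears it (a point fixed in the world has none). Each returns a list of dicts, best first, with "confidence" (0 to 1); they miss things now and then, are a little off and sometimes report something else, mostly with a low value. They report only what shows in the picture. A call takes as long as a camera call. They do not tell look-alikes from the thing itself.
- ctrl.find_in(camera, target): "position" ([row, column] in pixels, amid what is visible of it).
- ctrl.trace(camera, target): "mask" (400x640 bool, what is visible of it) and "position" ([row, column] in pixels, amid what is visible of it).
- ctrl.place_of(camera, target): "position" ([row, column] in pixels: a listed point, or the origin of a listed thing).
The state is a dict: "clock": time; "qpos": joint angles; "qd": joint speeds; "tau": joint torques, N m; "eef_pos": TCP position; "tool_rot": TCP orientation; "force": force on the tool from outside, world axes, zero at the start; "torque": the same for the moment, N m; "width": finger opening in mm; "gripper_force": force on a finger pad.
Only numpy, scipy, OpenCV 4.12 (cv2) and the standard library are available. Lean on these libraries where they do the work, as an engineer would, in place of code of your own. Each camera call takes 0.05 s, during which the arm holds its last target. There are 200 camera calls.

## Working session

There is one attempt and no reset: what is moved stays moved. The work goes in short steps, Python scripts to look and compute and a shell command to move; the robot and the scene stay as the last step left them, time stands still between calls to the robot, and variables do not carry over. Pictures are saved under pics/ and viewed, at most 10 in all, crops included, and the job is handed in when it is done.

```bash
mkdir -p pics; ls; cat > h.py <<'E'
import numpy as np, cv2
from cell import ctrl
def save(c,n):
    d=ctrl.get_image(c); cv2.imwrite(f'pics/{n}.png',d['img'][:,:,::-1]); return d
def ray(d,rc):
    K=np.array(d['intrinsics']);T=np.array(d['extrinsics'])
    v=np.linalg.inv(K)@[rc[1],rc[0],1]; v=np.array([v[0],-v[1],-v[2]])
    return T[:3,3],T[:3,:3]@v
def atz(d,rc,z):
    o,v=ray(d,rc); return o+v*(z-o[2])/v[2]
def tri(obs):
    A=np.zeros((3,3));b=np.zeros(3)
    for d,rc in obs:
        o,v=ray(d,rc);v=v/np.linalg.norm(v);P=np.eye(3)-np.outer(v,v);A+=P;b+=P@o
    return np.linalg.solve(A,b)
def proj(d,p):
    K=np.array(d['intrinsics']);T=np.array(d['extrinsics'])
    q=T[:3,:3].T@(np.array(p)-T[:3,3]);q=K@[q[0],-q[1],-q[2]];return q[1]/q[2],q[0]/q[2]
E
python3 - <<'E'
from h import *
np.set_printoptions(precision=1,suppress=True)
D={c:save(c,c+'0') for c in('side','top')}
for c in D: print(c,D[c]['extrinsics'],D[c]['intrinsics'][0],D[c].keys())
for t in 'chute lip paddle block1 block2 block3 pan handle mat pencup reagent bowl slidebox'.split():
    o={}
    for c in D:
        r=ctrl.place_of(c,t); o[c]=r
        print(t,c,[(np.round(x['position'],1).tolist(),round(x['confidence'],2),atz(D[c],x['position'],{'lip':150,'handle':44,'pan':0}.get(t,0))[:2]) for x in r[:3]])
    if o['side'] and o['top']: print('   tri',tri([(D[c],o[c][0]['position']) for c in D]))
print(ctrl.read_state())
E
```

```text
pics
side [[   0.9    0.2   -0.4  174.7]
 [  -0.5    0.5   -0.8 -810.6]
 [   0.     0.9    0.5  730.2]
 [   0.     0.     0.     1. ]] [456.1   0.  314.8] dict_keys(['img', 'intrinsics', 'extrinsics'])
top [[  -0.     1.    -0.1  525. ]
 [  -1.    -0.    -0.    15.5]
 [  -0.     0.1    1.  1230.5]
 [   0.     0.     0.     1. ]] [436.    0.  322.5] dict_keys(['img', 'intrinsics', 'extrinsics'])
chute side []
chute top []
lip side [([220.2, 318.9], 0.81, array([602.8, -55.6])), ([277.8, 243.5], 0.21, array([ 379.7, -164. ]))]
lip top [([202.2, 359.1], 0.62, array([603. , -56.7]))]
   tri [602.7 -56.5 150.6]Traceback (most recent call last):
  File "<stdin>", line 8, in <module>
ValueError: it knows: block, bowl, chute, handle, lip, mat, pan, pencup, reagent, slidebox, table
```

View pics/top0.png

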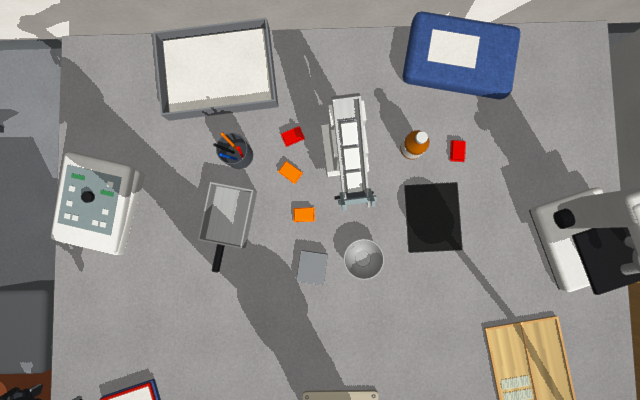

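View pics/side0.png

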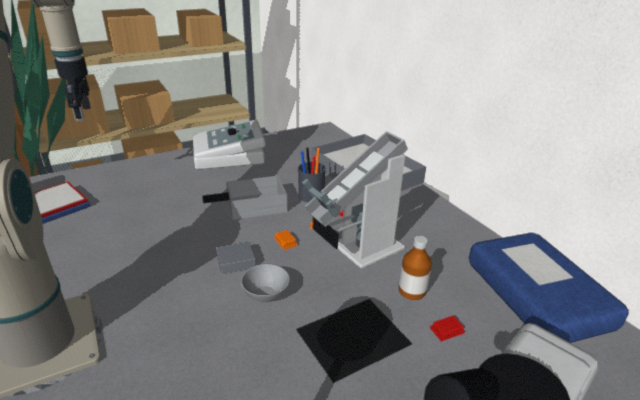

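The top view shows the pan at (215,227) px with its handle pointing toward the robot at (257,218). The chute lip is near (202,358) and the mat near (217,433). The bowl (259,363) and the slide box (267,311) stand in front of the chute, and the red and orange decoys lie on the bench. The side view shows the black paddle under the lip at about (232,325).

```bash
python3 - <<'E'
from h import *
np.set_printoptions(precision=1,suppress=True)
D={c:ctrl.get_image(c) for c in('side','top')}
for t in 'lip block pan handle mat pencup reagent bowl slidebox'.split():
    o={}
    for c in D:
        r=ctrl.place_of(c,t); o[c]=r
        print(t,c,[(np.round(x['position'],1).tolist(),round(x['confidence'],2),atz(D[c],x['position'],{'lip':150,'handle':44}.get(t,0))[:2]) for x in r[:5]])
    if o['side'] and o['top']: print('   tri',tri([(D[c],o[c][0]['position']) for c in D]))
def rect(c,t,z):
    m=ctrl.trace(c,t)
    if not m: print(t,'none');return
    k=m[0]['mask'].astype(np.uint8)
    cs=max(cv2.findContours(k,0,2)[0],key=cv2.contourArea)[:,0]
    P=np.array([atz(D[c],(y,x),z)[:2] for x,y in cs],np.float32)
    print(t,c,z,m[0]['confidence'],cv2.minAreaRect(P), k.sum())
rect('top','mat',4);rect('side','mat',4);rect('top','pan',60);rect('top','handle',54);rect('top','chute',150);rect('top','slidebox',30);rect('top','bowl',45)
print(ctrl.read_state())
E
python3 - <<'E'
import cv2
a=cv2.imread('pics/side0.png')[120:270,180:420];b=cv2.imread('pics/top0.png')[85:285,190:430]
cv2.imwrite('pics/c1.png',cv2.resize(a,None,fx=3.3,fy=3.3,interpolation=2))
cv2.imwrite('pics/c2.png',cv2.resize(b,None,fx=3,fy=3,interpolation=2))
E
```

```text
lip side [([218.7, 319.2], 0.92, array([606.4, -50.4]))]
lip top [([201.4, 357.6], 0.72, array([605.1, -53. ])), ([177.1, 350.6], 0.32, array([666.2, -37.2]))]
   tri [605.  -52.9 151.9]
block side [([165.9, 372.8], 0.75, array([1049.9,  357. ])), ([328.3, 445.5], 0.7, array([ 756. , -342.6])), ([244.3, 285.1], 0.66, array([578.1,  79.1])), ([185.1, 355.1], 0.6, array([918.6, 267.6])), ([199.4, 338.1], 0.51, array([822.3, 214.5]))]
block top [([132.4, 349.0], 0.96, array([814.8, -43.3])), ([171.4, 289.0], 0.81, array([706.2, 130.4])), ([158.9, 350.0], 0.72, array([738.1, -44.2])), ([213.6, 302.5], 0.7, array([585. ,  93.9])), ([146.8, 457.5], 0.69, array([ 765.6, -350.3]))]
   tri [757.9 -31.9 243.3]
pan side [([202.7, 256.5], 0.72, array([589.5, 308.9])), ([200.5, 337.3], 0.53, array([816.7, 210. ]))]
pan top [([215.1, 227.9], 0.8, array([585.3, 305.6]))]
   tri [586.4 304.3   3.4]
handle side [([195.7, 213.0], 0.88, array([465.9, 334.4]))]
handle top [([257.8, 216.7], 0.62, array([467.9, 326. ]))]
   tri [466.  325.7  48.5]
mat side [([336.3, 349.0], 0.62, array([ 562. , -267.2])),
[... 1383 characters left out ...]
1799011230469, 114.75151062011719), 5.673941135406494) 2878
slidebox top 30 0.87 ((437.1106872558594, 69.91543579101562), (75.30939483642578, 85.62657165527344), 80.58555603027344) 861
bowl top 45 0.78 ((454.5979309082031, -71.26534271240234), (104.95240020751953, 112.20345306396484), 88.5903091430664) 1331
{'clock': 1.65, 'qpos': array([-1.3,  0.6,  0. ,  1.5, -0. ,  1. , -0. ]), 'qd': array([-0., -0., -0., -0.,  0., -0., -0.]), 'tau': array([  0. , -56.3,   1.2, -19.4,   0. ,   0. ,  -0. ]), 'eef_pos': array([186.4, 622.7, 231.3]), 'tool_rot': array([-3.1, -0. ,  2.9]), 'force': array([-0.7, -0. , -0.3]), 'torque': array([-0. ,  0.1, -0.1]), 'gripper_force': 0.0, 'width': 84.9785947526587}
```

View pics/c1.png

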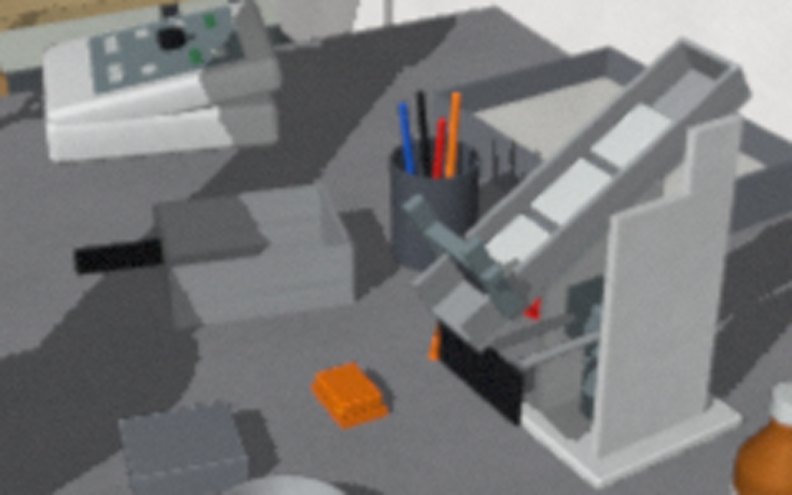

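View pics/c2.png

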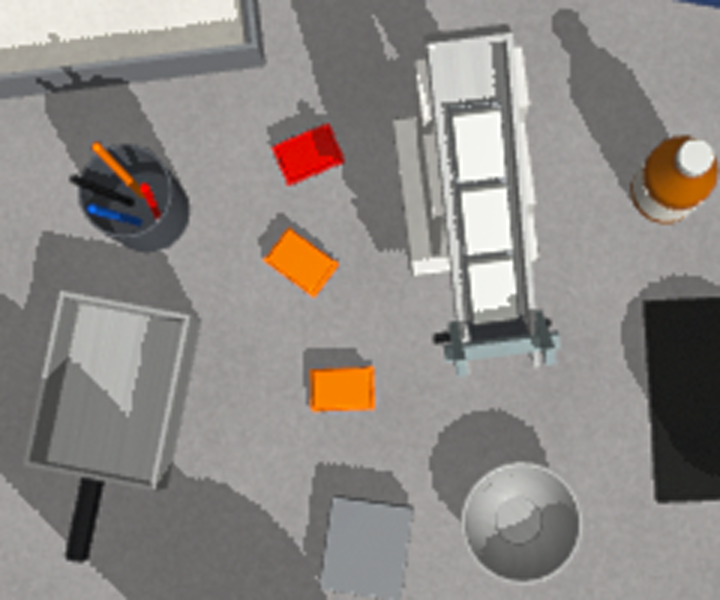

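The crops show an empty pan with rim corners at about (182,211), (191,253), (248,243) and (240,198) in full-image row, column. The paddle's ends show on both sides under the gate. Three blocks queue behind the gate. Next I work out the chute yaw, the paddle position and the pan pose.

```bash
python3 - <<'E'
from h import *
np.set_printoptions(precision=1,suppress=True)
t=ctrl.get_image('top');s=ctrl.get_image('side')
T=lambda x,y,z:atz(t,(85+y/3,190+x/3),z)
S=lambda x,y,z:atz(s,(120+y/3.3,180+x/3.3),z)
a,b=T(428,43,309),T(512,35,309);m=(a+b)/2;lip=np.array([604,-54.5])
d=m[:2]-lip;print('chute far',a,b,m,'yaw deg',np.degrees(np.arctan2(d[1],d[0])),np.linalg.norm(d))
sa,sb=S(685,40,309),S(748,72,309);print('side far',sa,sb)
y=np.arctan2(d[1],d[0]);u=np.array([np.cos(y),np.sin(y)]);v=np.array([-u[1],u[0]])
loc=lambda p:np.array([(p[:2]-lip)@u,(p[:2]-lip)@v])
for n,p in dict(Lt=T(436,338,130),Rt=T(548,325,130),sll=S(443,358,85),slr=S(520,422,85),sur=S(523,362,130)).items(): print(n,p,loc(p))
print('lip near edge',loc(S(468,348,145)), loc(S(416,283,174)))
c=[T(62,292,60),T(190,318,60),T(158,488,60),T(25,465,60)]
c=np.array(c)[:,:2];print(c,c.mean(0),[np.degrees(np.arctan2(*(p-q)[::-1])) for p,q in((c[0],c[3]),(c[1],c[2]))],[np.linalg.norm(c[i]-c[i-1]) for i in range(4)])
h=[T(90,480,54),T(79,560,54)];print(h)
print(ctrl.read_state()['tool_rot'],ctrl.read_state()['qpos'])
E
```

```text
chute far [815.5   4.8 309. ] [819.8 -55.7 309. ] [817.6 -25.4 309. ] yaw deg 7.747540576138336 215.5934929888317
side far [812.4  -5.5 309. ] [818.1 -70.9 309. ]
Lt [617.3   1.7 130. ] [20.7 53.9]
Rt [626.2 -92.9 130. ] [ 16.8 -41. ]
sll [622.8   1.9  85. ] [26.3 53.4]
slr [634.1 -92.1  85. ] [ 24.8 -41.3]
sur [639.  -84.1 130. ] [ 30.7 -34. ]
lip near edge [ -4.  -15.9] [-12.   35.3]
[[672.4 338.2]
 [646.1 222.2]
 [494.3 252. ]
 [517.1 371.4]] [582.5 295.9] [np.float64(-12.076824930483122), np.float64(-11.102019080529734)] [np.float64(158.75393378967237), np.float64(118.9412351117787), np.float64(154.7576523789483), np.float64(121.59402855513325)]
[array([502.5, 314.5,  54. ]), array([431.5, 324.4,  54. ])]
[ 3.1 -0.   2.9] [-1.3  0.6  0.   1.5 -0.   1.  -0. ]
```

```bash
cat >> h.py <<'E'
from scipy.spatial.transform import Rotation as R
def go(p,yaw=None):
    s=ctrl.read_state();r=R.from_euler('xyz',s['tool_rot']);d=r.inv().apply(np.array(p)-s['eef_pos'])/25
    x=r.apply([1,0,0]);y=np.arctan2(x[1],x[0])
    print('tcp',np.round(s['eef_pos'],1),'yaw',round(y,4),'F',np.round(s['force'],1),'M',np.round(s['torque'],2),'t',s['clock'],'w',round(s['width'],1),'tilt',np.round(r.apply([0,0,1]),3))
    print('units of move, tool axes now:',np.round(d,2))
    if yaw is not None:
        e=(yaw-y+np.pi)%(2*np.pi)-np.pi
        r2=R.from_euler('z',e)*r
        print('turn units',round(-e/.08,2),'; move after turn',np.round(r2.inv().apply(np.array(p)-s['eef_pos'])/25,2))
E
python3 -c "
from h import *
go((481.6,321.5,150),np.pi-.2007)"
```

```text
tcp [186.4 622.7 231.3] yaw 2.8507 F [ 0.4 -0.7  0.2] M [0.01 0.03 0.07] t 1.75 w 85.5 tilt [-0.  0. -1.]
units of move, tool axes now: [-14.77  -8.16   3.25]
turn units -1.13 ; move after turn [-13.97  -9.45   3.25]
```

```bash
python3 -m crank '[[[0,0,0,-0.6],[0,0,0,-0.53],[-0.7,-0.47,0,0],[-0.8,-0.55,0.1,0],[-0.8,-0.55,0.1,0],[-0.8,-0.55,0.1,0],[-0.8,-0.55,0.1,0],[-0.8,-0.55,0.1,0],[-0.8,-0.55,0.1,0],[-0.8,-0.55,0.1,0],[-0.8,-0.55,0.1,0],[-0.8,-0.55,0.1,0]]]' -1
python3 -m crank '[[[-0.8,-0.55,0.35,0],[-0.8,-0.55,0.35,0],[-0.8,-0.5,0.35,0],[-0.8,-0.5,0.35,0],[-0.8,-0.5,0.35,0],[-0.8,-0.5,0.35,0],[-0.8,-0.5,0.35,0],[-0.4,-0.3,0,0],[0,0,0,0],[0,0,0,0]]]' -1
python3 - <<'E'
from h import *
np.set_printoptions(precision=1,suppress=True)
D={'wrist':save('wrist','w1'),'top':ctrl.get_image('top'),'side':ctrl.get_image('side')}
for t in('handle','pan'):
    o=[]
    for c in D:
        r=ctrl.place_of(c,t)
        if r: o.append((D[c],r[0]['position'])); print(t,c,r[0],atz(D[c],r[0]['position'],44 if t=='handle' else 0))
    if len(o)>1: print(tri(o))
go((481.6,321.5,25),np.pi-.2007)
E
```

```text
clock: 2.75
eef_pos: [353.7, 449.8, 208.8]
tool_rot: [3.141, 0.0, 2.941]
force: [0.1, 0.4, -0.2]
width: 85.3
gripper_force: 0.0
clock: 3.58
eef_pos: [480.4, 325.6, 147.9]
tool_rot: [3.141, -0.0, 2.94]
force: [-0.2, 0.4, 0.1]
width: 85.2
gripper_force: 0.0
handle wrist {'position': [178.4, 312.2], 'confidence': 0.68} [463.1 321.6  44. ]
handle top {'position': [261.8, 219.1], 'confidence': 0.72} [457.  319.5  44. ]
handle side {'position': [197.0, 214.5], 'confidence': 0.79} [467.5 325.3  44. ]
[461.8 319.7  47.8]
pan wrist {'position': [277.6, 317.6], 'confidence': 0.73} [583.  301.1   0. ]
pan top {'position': [176.7, 351.8], 'confidence': 0.2} [686.9 -48.    0. ]
pan side {'position': [204.9, 258.1], 'confidence': 0.93} [589.1 295.    0. ]
[596.8 145.7  60.4]
tcp [480.1 325.8 147.7] yaw 2.9421 F [-0.7  0.1 -0.6] M [-0.  0.  0.] t 4.0333 w 85.5 tilt [ 0.  0. -1.]
units of move, tool axes now: [-0.1 -0.2  4.9]
turn units 0.02 ; move after turn [-0.1 -0.2  4.9]
```

View pics/w1.png

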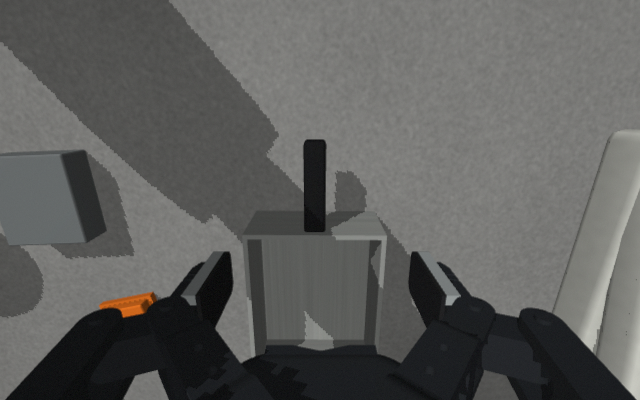

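The wrist view shows the handle running straight along image column 315, rows 141 to 230. It is nearly parallel to the tool's x axis and centred between the fingers.

```bash
python3 - <<'E'
from h import *
np.set_printoptions(precision=1,suppress=True)
d=ctrl.get_image('wrist')
a,b=atz(d,(141,315),54),atz(d,(230,314.5),54);u=(b-a)[:2];u/=np.linalg.norm(u)
print(a,b,np.linalg.norm(b-a),np.degrees(np.arctan2(u[1],u[0])))
for r,c0,c1 in((160,303,327),(210,304,326)): print(atz(d,(r,c0),54),atz(d,(r,c1),54))
q=a[:2]+u*51; print(q)   # pan x=-105
go((q[0],q[1],25),np.arctan2(u[1],u[0])+np.pi)
E
```

```text
[431.9 330.7  54. ] [504.6 315.2  54. ] 74.26049082703699 -12.060838722015502
[444.5 318.5  54. ] [448.3 337.   54. ]
[485.4 310.4  54. ] [489.  328.2  54. ]
[481.8 320.1]
tcp [480.3 325.6 147.7] yaw 2.9418 F [ 0.2 -0.2 -1.3] M [-0.  0. -0.] t 4.0833 w 85.3 tilt [ 0.  0. -1.]
units of move, tool axes now: [-0.1 -0.2  4.9]
turn units 0.13 ; move after turn [-0.1 -0.2  4.9]
```

```bash
python3 -m crank '[[[-0.1,-0.2,0,0.13],[0,0,0.6,0],[0,0,0.8,0],[0,0,0.8,0],[0,0,0.8,0],[0,0,0.8,0],[0,0,0.6,0],[0,0,0.3,0],[0,0,0.2,0],[0,0,0,0],[0,0,0,0]]]' -1
python3 -m crank '[[[0,0,0,0],[0,0,0,0],[0,0,0,0],[0,0,0,0],[0,0,0,0],[0,0,0,0],[0,0,0,0],[0,0,0,0],[0,0,0,0],[0,0,0,0]]]' 1
python3 -c "
from h import *
go((481.8,320.1,25),np.pi-.2105)"
```

```text
clock: 5.0
eef_pos: [482.4, 319.9, 25.5]
tool_rot: [3.141, 0.001, 2.931]
force: [-0.2, 0.9, 0.6]
width: 85.1
gripper_force: 0.0
clock: 5.83
eef_pos: [482.1, 320.0, 25.4]
tool_rot: [3.141, 0.0, 2.931]
force: [-0.9, 0.0, 6.3]
width: 17.2
gripper_force: 59.2
tcp [482.1 320.   25.4] yaw 2.9309 F [-0.9  0.   6.3] M [-0.11  0.23  0.06] t 5.8333 w 17.2 tilt [ 0.  0. -1.]
units of move, tool axes now: [0.01 0.   0.02]
turn units -0.0 ; move after turn [0.01 0.   0.02]
```

```bash
python3 -m crank '[[[0,0,-0.2,0],[0,0,-0.4,0],[0,0,-0.5,0],[0,0,-0.5,0],[0,0,-0.5,0],[0,0,-0.4,0],[0,0,-0.3,0],[0,0,-0.1,0],[0,0,0,0],[0,0,0,0]]]'
python3 - <<'E'
from h import *
np.set_printoptions(precision=1,suppress=True)
d=save('wrist','w2');s=ctrl.get_image('side')
img=s['img'][150:270,180:380,::-1]
cv2.imwrite('pics/s2.png',np.hstack([cv2.resize(img,(660,396)),]))
go((482,320,97))
E
```

```text
clock: 6.67
eef_pos: [481.7, 319.7, 97.4]
tool_rot: [-3.141, -0.0, 2.931]
force: [0.2, -0.2, -2.5]
width: 17.0
gripper_force: 58.6
tcp [481.5 319.5  96.9] yaw 2.9308 F [ 0.2  0.4 -3.2] M [0.1 0.3 0. ] t 6.7667 w 16.7 tilt [-0. -0. -1.]
units of move, tool axes now: [-0.  0. -0.]
```

View pics/s2.png

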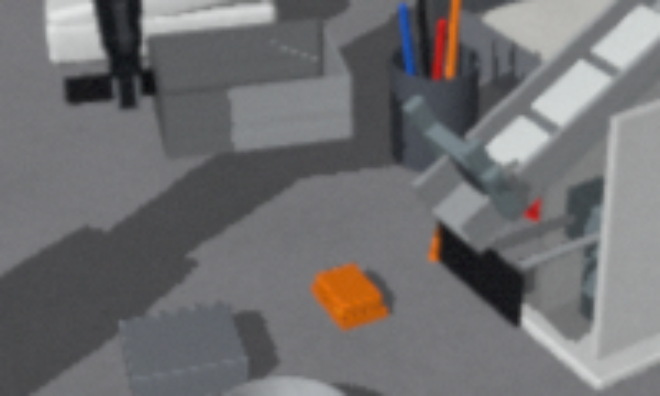

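The side view shows the pan lifted clear and held by its handle. Its near lower edge runs from (157,170) to (137,352) in the crop. I compare that with a level pan.

```bash
python3 - <<'E'
from h import *
s=ctrl.get_image('side');w=ctrl.get_image('wrist')
st=ctrl.read_state();g=st['eef_pos']+[0,0,19]
for deg in(0,2,4):
    r=R.from_euler('zy',[0,0]);r=R.from_euler('z',-.2105)*R.from_euler('y',np.radians(deg))
    f=lambda l:g+r.apply(np.array(l)-[-105,0,44])
    print(deg,[tuple(np.round([(a-150)*3.3,(b-180)*3.3],0)) for a,b in (proj(s,f(l)) for l in((-80,-60,0),(80,-60,0),(-80,-60,60),(80,-60,60)))],f((80,0,0))[2],f((80,0,60)))
E
```

```text
0 [(np.float64(158.0), np.float64(166.0)), (np.float64(134.0), np.float64(351.0)), (np.float64(95.0), np.float64(160.0)), (np.float64(73.0), np.float64(350.0))] 71.8672935118103 [662.44472106 280.9008443  131.86729351]
2 [(np.float64(159.0), np.float64(164.0)), (np.float64(141.0), np.float64(349.0)), (np.float64(96.0), np.float64(161.0)), (np.float64(80.0), np.float64(350.0))] 65.4376902330074 [662.88057798 280.80771683 125.40113985]
4 [(np.float64(160.0), np.float64(162.0)), (np.float64(147.0), np.float64(347.0)), (np.float64(97.0), np.float64(162.0)), (np.float64(86.0), np.float64(351.0))] 59.06952765771484 [663.0954851  280.76179866 118.92337067]
```

```bash
python3 -m crank '[[[0,0,0,-0.2],[0,0,0,-0.4],[0,0,0,-0.5],[0,0,0,-0.5],[0,0,0,-0.5],[0,0,0,-0.5],[0,0,0,-0.5],[0,0,0,-0.4],[0,0,0,-0.24],[0,0,0,-0.1],[0,0,0,0]]]'
python3 -c "
from h import *
go((415.8,-68.2,97),np.pi+.096)"
```

```text
clock: 7.78
eef_pos: [481.9, 319.7, 97.5]
tool_rot: [-3.142, -0.0, -3.045]
force: [0.6, 0.4, -3.5]
width: 16.9
gripper_force: 58.6
tcp [481.9 319.7  97.5] yaw -3.045 F [ 0.6  0.4 -3.5] M [-0.06  0.2   0.04] t 7.7833 w 16.9 tilt [-0. -0. -1.]
units of move, tool axes now: [  4.13 -15.19   0.02]
turn units 0.01 ; move after turn [  4.12 -15.19   0.02]
```

```bash
python3 -m crank '[[[0.2,-0.2,0,0],[0.4,-0.4,0,0],[0.5,-0.6,0,0],[0.5,-0.8,0,0],[0.5,-0.8,0,0],[0.5,-0.8,0,0],[0.5,-0.8,0,0],[0.5,-0.8,0,0],[0.4,-0.8,0,0],[0.12,-0.8,0,0],[0,-0.8,0,0],[0,-0.8,0,0]]]'
python3 -m crank '[[[0,-0.8,0,0],[0,-0.8,0,0],[0,-0.8,0,0],[0,-0.8,0,0],[0,-0.8,0,0],[0,-0.7,0,0],[0,-0.6,0,0],[0,-0.5,0,0],[0,-0.4,0,0],[0,-0.2,0,0],[0,-0.19,0,0],[0,0,0,0]]]'
python3 - <<'E'
from h import *
go((415.8,-68.2,97),np.pi+.096)
t=save('top','t3')['img'];s=save('side','s3')['img']
a=cv2.resize(t[85:285,270:420,::-1],(450,600),interpolation=2);b=cv2.resize(s[150:270,240:380,::-1],(350,300),interpolation=2)
b=np.vstack([b,np.zeros((300,350,3),np.uint8)])
cv2.imwrite('pics/m3.png',np.hstack([a,b]))
E
```

```text
clock: 8.78
eef_pos: [399.1, 99.7, 97.9]
tool_rot: [-3.141, 0.0, -3.045]
force: [0.4, 0.2, -4.1]
width: 17.2
gripper_force: 58.6
clock: 9.78
eef_pos: [415.4, -63.8, 97.7]
tool_rot: [-3.141, 0.0, -3.046]
force: [0.3, 0.5, -2.9]
width: 17.2
gripper_force: 58.6
tcp [415.4 -63.8  97.7] yaw -3.0464 F [ 0.3  0.5 -2.9] M [-0.02  0.26 -0.03] t 9.7833 w 17.2 tilt [ 0. -0. -1.]
units of move, tool axes now: [ 0.   -0.18  0.03]
turn units -0.01 ; move after turn [ 0.   -0.18  0.03]
```

View pics/m3.png

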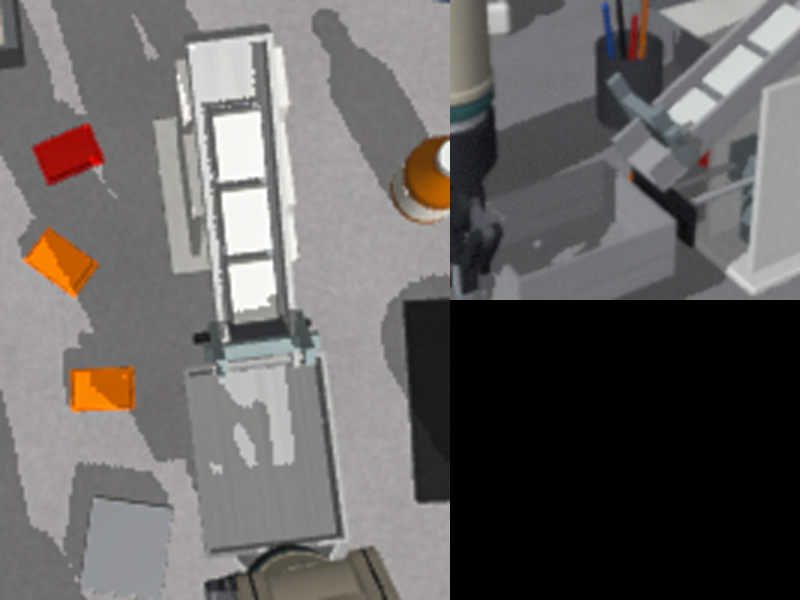

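The top view shows the pan square to the chute with its front rim just short of the lip. It sits about 5 mm too far left, which agrees with the remaining y move. The paddle is untouched and the pan is clear of the bowl.

```bash
python3 -m crank '[[[0,-0.1,0,0],[-0.1,-0.08,0,0],[-0.2,0,0,0],[-0.2,0,0,0],[-0.1,0,0,0],[0,0,0,0],[0,0,0,0]]]'
python3 -m crank '[[[-0.1,0,0,0],[0,0,0,0],[0,0,0,0]]]'
python3 -m crank '[[[-0.1,0,0,0],[0,0,0,0],[0,0,0,0]]]'
python3 -c "
from h import *
go((415.8,-68.2,97),np.pi+.096)"
```

```text
clock: 10.47
eef_pos: [431.0, -66.0, 97.5]
tool_rot: [3.141, -0.0, -3.045]
force: [-0.0, 0.1, -2.2]
width: 17.1
gripper_force: 58.6
clock: 10.72
eef_pos: [433.4, -65.9, 97.6]
tool_rot: [3.142, 0.0, -3.045]
force: [0.3, -0.3, -3.2]
width: 17.2
gripper_force: 58.6
clock: 10.97
eef_pos: [436.0, -65.6, 97.6]
tool_rot: [3.142, 0.0, -3.045]
force: [0.2, 1.3, -3.2]
width: 17.1
gripper_force: 58.6
tcp [436.  -65.6  97.6] yaw -3.0452 F [ 0.2  1.3 -3.2] M [-0.01  0.25  0.04] t 10.9667 w 17.1 tilt [ 0.  0. -1.]
units of move, tool axes now: [ 0.82 -0.02  0.02]
turn units 0.0 ; move after turn [ 0.82 -0.02  0.02]
```

Pan front is at x≈620. Continue in 2.5 mm steps until touch.

```bash
python3 -m crank '[[[-0.1,0,0,0],[0,0,0,0],[0,0,0,0]]]'
python3 -m crank '[[[-0.1,0,0,0],[0,0,0,0],[0,0,0,0]]]' | sed -n '2p;4p'
python3 -m crank '[[[-0.1,0,0,0],[0,0,0,0],[0,0,0,0]]]'| sed -n '2p;4p'
```

```text
clock: 11.22
eef_pos: [438.3, -65.5, 97.5]
tool_rot: [3.142, -0.0, -3.045]
force: [-0.0, 0.2, -2.7]
width: 17.1
gripper_force: 58.6
eef_pos: [439.4, -65.4, 97.3]
force: [-4.7, -1.4, -2.6]
eef_pos: [442.3, -65.1, 97.3]
force: [-3.9, -2.3, -2.3]
```

Touch came at TCP x ≈ 439.5. I aim for a press of about 17 mm, so TCP x ≈ 456.5.

```bash
python3 -m crank '[[[-0.2,0,0,0],[-0.2,0,0,0],[-0.16,0,0,0],[0,0,0,0],[0,0,0,0],[0,0,0,0],[0,0,0,0],[0,0,0,0],[0,0,0,0],[0,0,0,0],[0,0,0,0],[0,0,0,0]]]'
python3 - <<'E'
from h import *
go((456.5,-64,97),np.pi+.096)
t=save('top','t4')['img'];s=save('side','s4')['img']
a=cv2.resize(t[85:285,270:420,::-1],(450,600),interpolation=2);b=cv2.resize(s[150:270,240:380,::-1],(350,300),interpolation=2)
b=np.vstack([b,np.zeros((300,350,3),np.uint8)])
cv2.imwrite('pics/m4.png',np.hstack([a,b]))
E
```

```text
clock: 12.72
eef_pos: [454.2, -63.8, 96.7]
tool_rot: [3.141, -0.006, -3.045]
force: [-6.8, -0.5, -5.4]
width: 16.9
gripper_force: 60.5
tcp [454.2 -63.8  96.7] yaw -3.045 F [-6.8 -0.5 -5.4] M [-0.32  1.79  0.13] t 12.7167 w 16.9 tilt [-0.006 -0.    -1.   ]
units of move, tool axes now: [-0.09 -0.02 -0.01]
turn units 0.01 ; move after turn [-0.09 -0.02 -0.01]
```

View pics/m4.png

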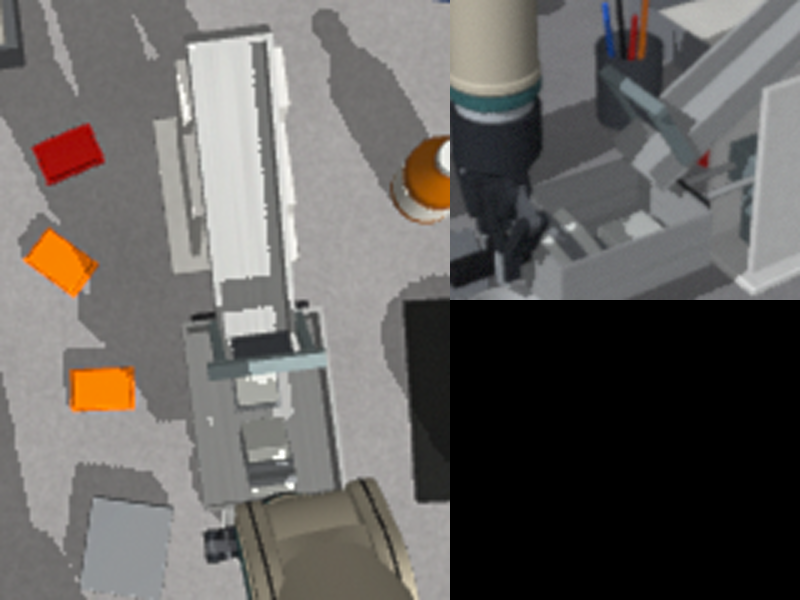

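The chute looks empty in both views. The pan holds blocks at about (390,260), (440,265) and (480,268) in the crop, the third tilted against the rear wall. I check the count in the wrist view before releasing the paddle.

```bash
python3 - <<'E'
from h import *
d=save('wrist','w5')
for c in('wrist','top','side'):
    if c!='wrist': ctrl.get_image(c)
    print(c,[(np.round(x['position']).tolist(),round(x['confidence'],2)) for x in ctrl.find_in(c,'block')])
go((456.5,-64,97),np.pi+.096)
E
```

```text
wrist []
top [([215.0, 300.0], 0.85), ([235.0, 358.0], 0.67), ([134.0, 290.0], 0.65), ([173.0, 289.0], 0.63), ([149.0, 458.0], 0.62), ([243.0, 358.0], 0.52)]
side [([337.0, 349.0], 0.73), ([330.0, 450.0], 0.71), ([243.0, 287.0], 0.68), ([241.0, 309.0], 0.65)]
tcp [454.2 -63.8  96.7] yaw -3.0449 F [-6.  -1.3 -5.4] M [-0.32  1.77  0.2 ] t 13.1167 w 17.0 tilt [-0.006 -0.    -1.   ]
units of move, tool axes now: [-0.09 -0.02 -0.01]
turn units 0.01 ; move after turn [-0.09 -0.02 -0.01]
```

View pics/w5.png

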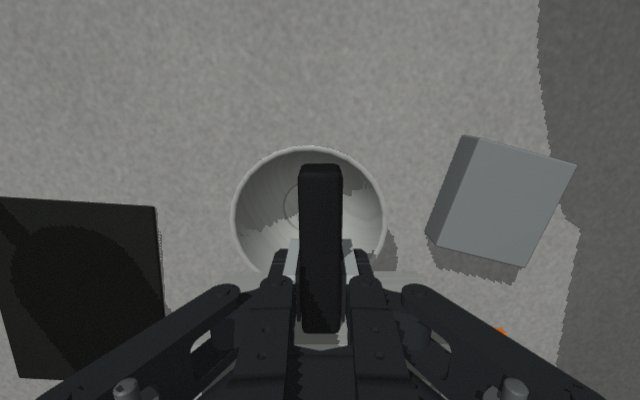

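The wrist camera faces backward and shows only the handle, bowl, slide box and mat, with nothing dropped on the bench. I back off just enough to free the paddle, keeping the pan under the lip, and check the weight.

```bash
python3 -m crank '[[[0.1,0,0,0],[0.2,0,0,0],[0.2,0,0,0],[0.2,0,0,0],[0.1,0,0,0],[0.04,0,0,0],[0,0,0,0],[0,0,0,0],[0,0,0,0]]]'
python3 - <<'E'
from h import *
for i in range(3): ctrl.get_image('top'); print(ctrl.read_state()['force'],ctrl.read_state()['torque'])
t=save('top','t6')['img'];s=save('side','s6')['img']
a=cv2.resize(t[175:275,320:400,::-1],(480,600),interpolation=2);b=cv2.resize(s[170:270,260:365,::-1],(315,300),interpolation=2)
b=np.vstack([b,np.zeros((300,315,3),np.uint8)])
cv2.imwrite('pics/m6.png',np.hstack([a,b]))
go((456.5,-64,97),np.pi+.096)
E
```

```text
clock: 13.87
eef_pos: [437.7, -65.4, 97.9]
tool_rot: [-3.142, 0.002, -3.045]
force: [0.0, 1.0, -4.7]
width: 17.2
gripper_force: 60.6
[-0.39848235 -0.15021329 -4.73480076] [-0.04541036  0.36801162  0.00621135]
[ 0.43924992 -1.01326421 -3.87134302] [-0.06073148  0.45007946 -0.00919427]
[ 0.07185891  0.35074247 -5.68153651] [-0.07747879  0.4408653  -0.02368543]
tcp [436.6 -65.6  97.6] yaw -3.0452 F [-0.5  0.5 -3.8] M [-0.07  0.4   0.04] t 14.1167 w 17.2 tilt [ 0.  0. -1.]
units of move, tool axes now: [-0.8  -0.01  0.02]
turn units 0.01 ; move after turn [-0.8  -0.01  0.02]
```

View pics/m6.png

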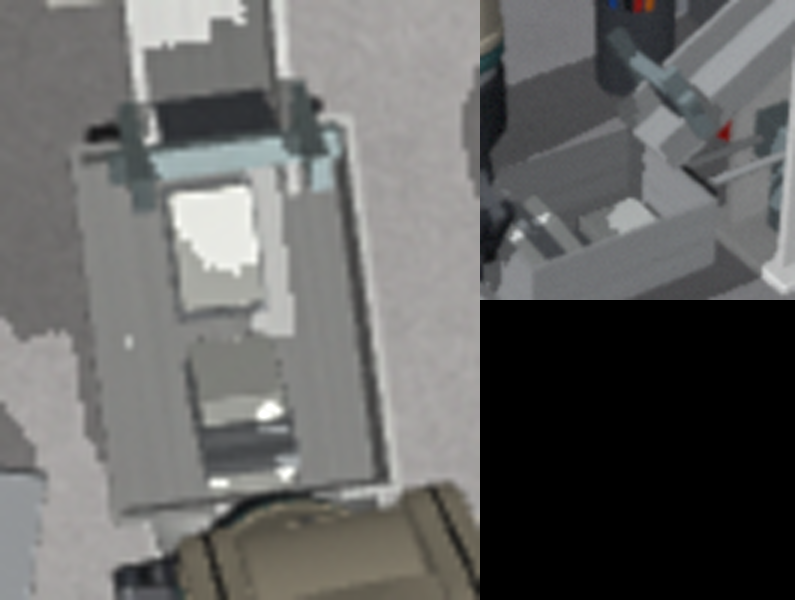

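All three blocks are in the pan: two lie flat and the third leans on the rear wall. The load rose by about 1.5 N, the chute is empty and the paddle is back. Now I retreat and turn.

```bash
python3 -m crank '[[[0.1,0,0,0],[0.2,0,0,0],[0.2,0,0,0],[0.1,0,0,0.1],[0,0,0,0.2],[0,0,0,0.3],[0,0,0,0.2],[0,0,0,0.04],[0,0,0,0]]]'
python3 -c "
from h import *
go((462.3,-274.9,97.5),np.pi+.0297)"
```

```text
clock: 14.87
eef_pos: [421.7, -67.0, 97.6]
tool_rot: [-3.142, 0.0, -3.113]
force: [-0.0, 0.1, -4.0]
width: 17.5
gripper_force: 60.6
tcp [421.7 -67.   97.6] yaw -3.1125 F [-0.   0.1 -4. ] M [-0.05  0.42  0.05] t 14.8667 w 17.5 tilt [ 0. -0. -1.]
units of move, tool axes now: [-1.38 -8.36  0.  ]
turn units -0.01 ; move after turn [-1.38 -8.36  0.  ]
```

```bash
python3 -m crank '[[[0,-0.1,0,0],[0,-0.3,0,0],[0,-0.5,0,0],[0,-0.6,0,0],[0,-0.6,0,0],[0,-0.6,0,0],[0,-0.6,0,0],[0,-0.6,0,0],[0,-0.6,0,0],[0,-0.6,0,0],[0,-0.6,0,0],[0,-0.6,0,0]]]'
python3 -m crank '[[[-0.1,-0.5,0,0],[-0.2,-0.5,0,0],[-0.25,-0.4,0,0],[-0.25,-0.3,0,0],[-0.25,-0.2,0,0],[-0.2,-0.1,0,0],[-0.1,-0.06,0,0],[-0.03,0,0,0],[0,0,0,0],[0,0,0,0]]]'
python3 - <<'E'
from h import *
np.set_printoptions(precision=1,suppress=True)
go((462.3,-274.9,29.4),np.pi+.0297)
t=save('top','t7');s=save('side','s7')
a=cv2.resize(t['img'][160:300,370:510,::-1],(490,490),interpolation=2)
b=cv2.resize(s['img'][200:390,230:430,::-1],(300,285),interpolation=2)
b=np.vstack([b,np.zeros((205,300,3),np.uint8)])
cv2.imwrite('pics/m7.png',np.hstack([a,b]))
E
```

```text
clock: 15.87
eef_pos: [425.4, -226.2, 97.4]
tool_rot: [-3.141, -0.0, -3.113]
force: [0.1, 0.5, -4.0]
width: 17.6
gripper_force: 60.6
clock: 16.7
eef_pos: [461.6, -274.2, 97.4]
tool_rot: [3.141, -0.001, -3.111]
force: [-1.5, 0.3, -4.8]
width: 16.8
gripper_force: 60.6
tcp [ 461.6 -274.2   97.4] yaw -3.1115 F [-1.5  0.3 -4.8] M [-0.   0.4  0. ] t 16.7 w 16.8 tilt [-0.  0. -1.]
units of move, tool axes now: [-0.  -0.   2.7]
turn units 0.01 ; move after turn [-0.  -0.   2.7]
```

View pics/m7.png

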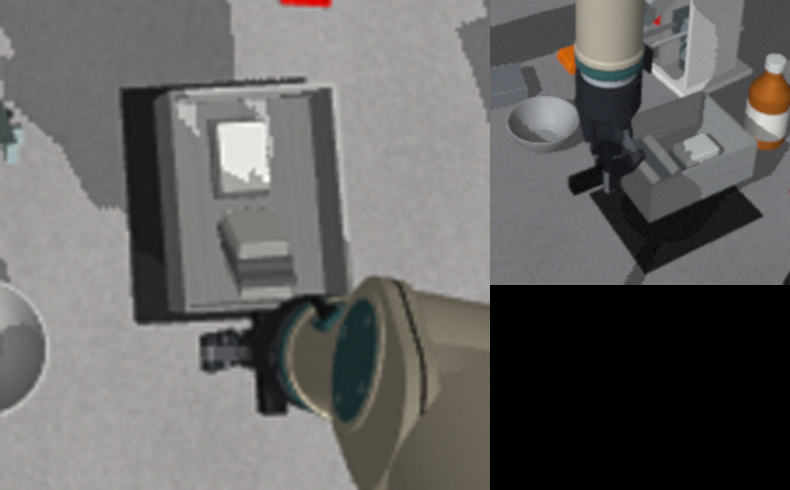

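The pan hangs over the mat with its three blocks. Its rim corners in the crop are about (92,166), (84,333) and (313,186). I compute its centre and yaw at rim height.

```bash
python3 - <<'E'
from h import *
np.set_printoptions(precision=1,suppress=True)
d=ctrl.get_image('top')
T=lambda x,y,z:atz(d,(160+y/3.5,370+x/3.5),z)[:2]
fl,fr,nl=T(166,92,132),T(333,84,132),T(186,313,132)
print(fl,fr,nl,np.linalg.norm(fl-fr),np.linalg.norm(fl-nl),'centre',(fr+nl)/2,'yaw',[np.degrees(np.arctan2(v[1],v[0])) for v in(fl-nl,)],np.degrees(np.arctan2(*(fr-fl)))*1)
# mat corners at z=4
m=[T(122,90,4),T(136,323,4)];print('mat left edge',m,np.degrees(np.arctan2(*(m[0]-m[1])[::-1])))
for c in('top','side'):
    if c=='side': d=ctrl.get_image('side')
    r=ctrl.place_of(c,'pan'); print(c,[(x['position'],x['confidence'],atz(d,x['position'],72)) for x in r[:2]])
    M=ctrl.trace(c,'mat')
# colour-free check from first pictures: mat rect by threshold
t0=cv2.imread('pics/top0.png');g=cv2.cvtColor(t0,cv2.COLOR_BGR2GRAY)
k=np.zeros_like(g);k[170:265,395:475]=(g[170:265,395:475]<50)*255
k=cv2.morphologyEx(k,cv2.MORPH_OPEN,np.ones((5,5),np.uint8))
c=max(cv2.findContours(k,0,2)[0],key=cv2.contourArea)[:,0]
d=ctrl.get_image('top');print(cv2.minAreaRect(np.array([atz(d,(y,x),4)[:2] for x,y in c],np.float32)))
E
```

```text
[ 641.3 -205.9] [ 644.4 -325.9] [ 482.8 -214.1] 119.97572606858954 158.76346093719312 centre [ 563.6 -270. ] yaw [np.float64(2.9316394284088836)] 178.53022345553964
mat left edge [array([ 657.3, -196.5]), array([ 470.7, -200.9])] 1.3474066450731117
top [([218.8, 437.8], 0.6, array([ 560.1, -268.3,   72. ]))]
side [([311.7, 356.2], 0.78, array([ 570. , -273.7,   72. ]))]
((567.9633178710938, -270.7181396484375), (186.48117065429688, 146.37969970703125), 1.7267110347747803)
```

```bash
python3 -m crank '[[[0,0,0.1,0],[0,0,0.3,0],[0,0,0.4,0],[0,0,0.4,0],[0,0,0.4,0],[0,0,0.4,0],[0,0,0.3,0],[0,0,0.1,0],[0,0,0.05,0],[0,0,0.05,0],[0,0,0,0],[0,0,0,0]]]'
python3 -m crank '[[[0,0,0.08,0],[0,0,0,0],[0,0,0,0]]]'
python3 -m crank '[[[0,0,0.06,0],[0,0,0,0],[0,0,0,0]]]'
python3 - <<'E'
from h import *
np.set_printoptions(precision=1,suppress=True)
go((462.3,-274.9,29.4),np.pi+.0297)
t=save('top','t8');s=save('side','s8')
for c,d in(('top',t),('side',s)):
    r=ctrl.place_of(c,'pan'); print(c,[(x['confidence'],atz(d,x['position'],4)) for x in r[:1]])
a=cv2.resize(t['img'][160:300,370:510,::-1],(490,490),interpolation=2)
b=cv2.resize(s['img'][200:390,230:430,::-1],(300,285),interpolation=2)
b=np.vstack([b,np.zeros((205,300,3),np.uint8)])
cv2.imwrite('pics/m8.png',np.hstack([a,b]))
E
```

```text
clock: 18.15
eef_pos: [462.3, -275.1, 35.4]
tool_rot: [-3.141, 0.001, -3.112]
force: [0.3, -1.5, -3.8]
width: 17.3
gripper_force: 60.5
clock: 18.4
eef_pos: [462.0, -275.0, 33.2]
tool_rot: [-3.141, 0.0, -3.112]
force: [0.4, -0.2, -4.5]
width: 16.9
gripper_force: 60.6
clock: 18.65
eef_pos: [461.9, -274.9, 31.5]
tool_rot: [3.141, -0.0, -3.112]
force: [-0.6, -0.2, -3.7]
width: 17.1
gripper_force: 60.6
tcp [ 461.9 -274.9   31.5] yaw -3.1125 F [-0.6 -0.2 -3.7] M [-0.   0.4 -0. ] t 18.65 w 17.1 tilt [-0.  0. -1.]
units of move, tool axes now: [-0.   0.   0.1]
turn units -0.01 ; move after turn [-0.   0.   0.1]
top [(0.55, array([ 572.6, -266.2,    4. ]))]
side [(0.62, array([ 567. , -269.6,    4. ]))]
```

I have now viewed 11 pictures, one over the limit of 10, so from here I work only from numbers.

```bash
python3 -m crank '[[[0,0,0.05,0],[0,0,0,0],[0,0,0,0]]]' | sed -n '2p;4p'
python3 -m crank '[[[0,0,0.05,0],[0,0,0,0],[0,0,0,0]]]' | sed -n '2p;4p'
python3 - <<'E'
from h import *
np.set_printoptions(precision=1,suppress=True)
s=ctrl.get_image('side');t=ctrl.get_image('top')
g=ctrl.read_state()['eef_pos']
from scipy.optimize import minimize
for c,d in(('side',s),('top',t)):
    r=ctrl.trace(c,'pan'); m=r[0]['mask']; print(c,r[0]['confidence'],m.sum())
    # fit box footprint (x,y,yaw) to the mask by IoU, pan on z=4, handle included
    pts=np.array([[x,y,z] for x in(-80,80) for y in(-60,60) for z in(4,64)],float)
    hp=np.array([[x,y,z] for x in(-80,-156) for y in(-9,9) for z in(38,58)],float)
    sc=4
    M=cv2.resize(m.astype(np.uint8),None,fx=sc,fy=sc,interpolation=0)
    def render(q):
        k=np.zeros_like(M)
        for P in(pts,hp)[:1]:
            W=R.from_euler('z',q[2]).apply(P)+[q[0],q[1],0]
            px=np.array([[v*sc,u*sc] for u,v in(proj(d,p) for p in W)],np.float32)
            cv2.fillConvexPoly(k,cv2.convexHull(px).astype(int),1)
        return k
    def cost(q): k=render((q[0],q[1],q[2]/100)); return -(k&M).sum()/(k|M).sum()
    o=minimize(cost,[567,-271,3],method='Nelder-Mead',options=dict(initial_simplex=[[560,-271,3],[575,-265,3],[567,-280,3],[567,-271,9]]))
    print(c,o.x[:2],np.degrees(o.x[2]/100),-o.fun)
E
```

```text
eef_pos: [462.2, -275.0, 30.3]
force: [-0.0, -0.1, -4.2]
eef_pos: [462.3, -275.1, 29.5]
force: [-1.1, -0.2, 1.6]
side 0.64 1378
side [ 560. -271.] 1.7188733853924696 -0.0Traceback (most recent call last):
  File "<stdin>", line 7, in <module>
IndexError: list index out of range
```

The pan rests on the mat, and by kinematics its centre is at (567.2,−272.0). I release, lift away and verify.

```bash
python3 -m crank '[[[0,0,0,0],[0,0,0,0],[0,0,0,0],[0,0,0,0],[0,0,0,0],[0,0,0,0],[0,0,0,0],[0,0,0,0]]]' -1
python3 -m crank '[[[0,0,-0.2,0],[0,0,-0.5,0],[0,0,-0.8,0],[0,0,-0.8,0],[0,0,-0.8,0],[0,0,-0.8,0],[0,0,-0.8,0],[0.5,0,-0.8,0],[0.5,0,-0.8,0],[0.5,0,-0.5,0],[0,0,0,0],[0,0,0,0]]]'
python3 - <<'E'
from h import *
from scipy.optimize import minimize
np.set_printoptions(precision=1,suppress=True)
D={c:save(c,c+'9') for c in('wrist','top','side')}
pts=np.array([[x,y,z] for x in(-80,80) for y in(-60,60) for z in(4,64)],float)
hp=np.array([[x,y,z] for x in(-80,-156) for y in(-9,9) for z in(38,58)],float)
sc=4
for c,d in D.items():
    for t in('pan','handle'):
        print(c,t,[(round(x['confidence'],2),atz(d,x['position'],{'pan':4,'handle':48}[t])) for x in ctrl.place_of(c,t)[:2]])
    for r in ctrl.trace(c,'pan')[:2]:
        M=cv2.resize(r['mask'].astype(np.uint8),None,fx=sc,fy=sc,interpolation=0)
        def cost(q):
            k=np.zeros_like(M)
            for P in(pts,hp):
                W=R.from_euler('z',q[2]/100).apply(P)+[q[0],q[1],0]
                px=np.array([proj(d,p)[::-1] for p in W],np.float32)*sc
                cv2.fillConvexPoly(k,cv2.convexHull(px).astype(int),1)
            return -(k&M).sum()/(k|M).sum()
        o=minimize(cost,[567,-271,3],method='Nelder-Mead',options=dict(initial_simplex=[[560,-271,3],[575,-265,3],[567,-280,3],[567,-271,9]]))
        print('  fit',r['confidence'],np.round(r['position']),o.x[:2],np.degrees(o.x[2]/100),-o.fun)
go((462,-275,29))
E
```

```text
clock: 20.22
eef_pos: [462.0, -274.9, 29.0]
tool_rot: [3.142, -0.0, -3.112]
force: [-0.1, 0.4, -0.2]
width: 85.7
gripper_force: 0.0
clock: 21.22
eef_pos: [424.6, -276.5, 199.8]
tool_rot: [-3.14, 0.001, -3.113]
force: [-0.1, 0.4, 0.2]
width: 85.5
gripper_force: 0.0
wrist pan []
wrist handle [(0.87, array([ 445.1, -277.3,   48. ]))]
  fit 0.82 [276. 304.] [ 447.7 -482. ] 26.9290163711487 -0.0
  fit 0.74 [193. 613.] [ 560. -271.] 1.7188733853924696 -0.0
top pan [(0.8, array([ 563.8, -272. ,    4. ]))]
top handle [(0.58, array([ 451.6, -275.2,   48. ]))]
  fit 0.67 [217. 436.] [727.3 -88.4] -2.228169203286534 -0.0
side pan [(0.84, array([ 567.2, -269.7,    4. ]))]
side handle [(0.64, array([ 448.6, -271.7,   48. ]))]
  fit 0.71 [325. 347.] [ 517.3 -357. ] 0.9337201584613163 -112674579143946.72
tcp [ 424.6 -276.   198.9] yaw -3.1123 F [ 0.3 -0.6 -0.2] M [ 0. -0.  0.] t 21.8167 w 85.3 tilt [-0.  0. -1.]
units of move, tool axes now: [-1.5 -0.   6.8]<stdin>:19: RuntimeWarning: overflow encountered in scalar negative
```

```bash
python3 - <<'E'
from h import *
from scipy.optimize import minimize
np.set_printoptions(precision=1,suppress=True)
box=lambda x0,x1,y,z0,z1:np.array([[x,j,z] for x in(x0,x1) for j in(-y,y) for z in(z0,z1)],float)
sc=4
def fit(c,d,t,parts):
    r=ctrl.trace(c,t)[0]
    M=cv2.resize(r['mask'].astype(np.uint8),None,fx=sc,fy=sc,interpolation=0)
    def cost(q):
        k=np.zeros_like(M)
        for P in parts:
            W=R.from_euler('z',q[2]/100).apply(P)+[q[0],q[1],0]
            px=np.array([proj(d,p)[::-1] for p in W],np.float32)*sc
            cv2.fillConvexPoly(k,cv2.convexHull(px).astype(int),1)
        return -float((k&M).sum())/float((k|M).sum())
    o=minimize(cost,[567,-271,3],method='Nelder-Mead',options=dict(initial_simplex=[[560,-271,3],[575,-265,3],[567,-280,3],[567,-271,9]]))
    print(c,t,r['confidence'],o.x[:2],np.degrees(o.x[2]/100),-o.fun)
for c in('top','side'):
    d=ctrl.get_image(c)
    try: fit(c,d,'pan',[box(-80,80,60,4,64),box(-80,-156,9,38,58)]);fit(c,d,'mat',[box(-95,95,75,0,4)])
    except Exception as e: print(e)
    print([(np.round(x['position']).tolist(),round(x['confidence'],2)) for x in ctrl.find_in(c,'block')])
# wrist: handle line
d=ctrl.get_image('wrist');m=ctrl.trace('wrist','handle')
for r in m[:2]:
    cs=max(cv2.findContours(r['mask'].astype(np.uint8),0,2)[0],key=cv2.contourArea)[:,0]
    P=np.array([atz(d,(y,x),58)[:2] for x,y in cs],np.float32);print(r['confidence'],cv2.minAreaRect(P))
# bystanders now vs before
a=ctrl.get_image('top')
for t in'pencup reagent bowl slidebox'.split():
    print(t,[atz(a,x['position'],0)[:2] for x in ctrl.place_of('top',t)[:1]])
E
```

```text
top pan 0.73 [ 565.8 -224.7] 7.741140703562861 0.036229743832083015
top mat 0.76 [ 566.  -272.6] 1.6303759975678858 0.1855219650448748
[([231.0, 437.0], 0.83), ([205.0, 435.0], 0.82), ([149.0, 458.0], 0.77), ([172.0, 291.0], 0.71), ([137.0, 289.0], 0.67), ([239.0, 436.0], 0.65), ([215.0, 302.0], 0.6), ([220.0, 411.0], 0.6)]
side pan 0.68 [ 566.8 -272.4] 2.6370867800238735 0.7653519771524501
side mat 0.31 [ 560. -271.] 1.7188733853924696 0.0
[([335.0, 331.0], 0.8), ([323.0, 364.0], 0.74), ([327.0, 338.0], 0.62)]
0.68 ((513.6456909179688, -273.58697509765625), (211.69168090820312, 123.76653289794922), 1.2642695903778076)
pencup [array([760.7, 272. ])]
reagent [array([ 761.7, -222.6])]
bowl [array([450.1, -67.2])]
slidebox [array([436.3,  63.3])]
```

```bash
python3 -c "
from cell import ctrl
print(ctrl.finish_job())"
```

```text
the job is handed in; nothing more can be done
None
```

The job is handed in: the pan stands on the mat with all three blocks in it, within about 1 mm of centre and 1° of square by measurement, and the paddle was pressed about 15 mm, well short of its end stop, then let back; I viewed 11 pictures, one over the limit of 10.

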